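# Tighten the ratchet clamp on the block

### The arm

A 6-joint arm with a two-finger parallel gripper is mounted at the origin on the work surface; the furniture and walls round the work are solid. World frame = base frame: x ahead of the robot, y to its left, z up, the work surface at z = 0. Lengths are in mm, angles in degrees, forces in N, time in s.
With the tool pointing down it reaches from about 325 to 850 mm from the base axis. Payload 15.5 kg.
Tool frame: the origin (TCP) lies at the very end of the fingers, on their centre line; the grasp point (between the pads) lies 19 mm behind it (manip.pinch_z is the y of the grasp point in the tool frame, in mm); y points along the fingers, z is the direction in which the jaws open and shut, and the axes are right-handed (so a half turn about y gives the same grasp; the last joint's range is limited). The gripper opens to 91 mm and grips with 3 to 60 N. Pads are 32 mm wide; open, the fingers measure 118 mm over their backs; the gripper's body (76 mm by 178 mm) begins 60 mm behind the grasp point.
Start: joints at [-71.018, 28.281, 77.091, -0, 74.628, -5.472], TCP at [258.726, -568.935, 213.915] pointing down, gripper open.
Joint ranges: [-166.48, 166.48], [-47.26, 123.95], [12.59, 153.08], [-70.14, 250.14], [6.76, 159.57], [-176.63, 176.63]. Speed limits (degrees/s): [108.29, 108.29, 147.25, 172.46, 172.46, 172.46].

### API

Orientations are given as a 3x3 rotation matrix whose columns are the frame's x, y, z axes.
In Python, from station import manip, snapshot, masks_of, spot_point gives the robot as it stands. Calls block until the motion is done:
- manip.reach(position, orientation): joint-space move of the TCP to a pose.
- manip.servo_line(position, orientation=None, feed=150, until_force=None): straight line of the TCP; orientation=None keeps the orientation; feed is the mean speed in mm/s. With until_force (N) it stops when the force on the tool has changed by that much, and returns True; else False.
- manip.set_joints(angles): joint-space move.
- manip.grip(opening, effort=None): opening from 0.0 (shut) to 1.0 (fully open); effort is the grip in N (None keeps the last); returns when the fingers have stopped.
- manip.hold(seconds).
- manip.inverse_kinematics(position, orientation): joint angles nearest the present ones, or None.
- manip.sense(): the state.
- snapshot(name): name is "scene" or "top" or "wrist"; returns a dict with "color" (384x512x3 uint8, blue, green, red), "z_map" (384x512 float32, mm along the optical axis (not along the pixel's ray), 0 where there is no reading), "intrinsics" (3x3 intrinsics, pixels), "extrinsics" (4x4, takes a point from camera to world coordinates). Camera axes: x right, y up, looking along -z (the intrinsics and any distortion apply to the point x, -y, -z); pixel columns grow to the right and rows downward; lengths in mm; the calibration is good to about 2 mm. A picture is of the moment at which its call begins.
A pose or a line that the arm cannot do raises manip.Unreachable and nothing moves.
- manip.job_done(): hands the job in, once; it reports no verdict.
Trained networks look in the newest picture that a camera, given by its name, has taken for a name from the list of things; names that differ only in an ending like _2 or _b are one class to them, and where a whole thing is asked for, a point or a joint stands for the part that bears it (a point fixed in the world has none). Each returns a list of dicts, best first, with "score" (0 to 1); they miss things now and then, are a little off and sometimes report something else, mostly with a low value. They report only what shows in the picture. A call takes as long as a camera call.
- masks_of(camera, name): "region" (384x512 bool, what is visible of it) and "position" ([column, row] in pixels, amid what is visible of it).
- spot_point(camera, name): "position" ([column, row] in pixels: a listed point, or the origin of a listed thing).
The state is a dict: "time": time; "q": joint angles; "joint_vel": joint speeds; "joint_efforts": joint torques, N m; "tcp_pos": TCP position; "eef_rot": TCP orientation; "contact_force": force on the tool from outside, world axes, zero at the start; "moment": the same for the moment, N m; "opening": opening from 0.0 (shut) to 1.0 (fully open).
Only numpy, scipy, OpenCV 4.12 (cv2) and the standard library are available. Lean on these libraries where they do the work, as an engineer would, in place of code of your own. Each camera call takes 0.05 s, during which the arm holds its last target.

### The job

The wooden block in the green ratchet clamp is still loose, and the clamp is set to loosen. Flip the red direction lever over to the tightening side (counter-clockwise seen from above), then swing the handle back and forth by its black knob until the block is gripped firmly, but do not overtighten and dent the wood: stop when the knob pushes back about half as hard again as while the jaw ran free. Then let go, and leave the things round the clamp as they are.

Things in the scene. Friction and masses are not known exactly. Their poses are not given: they have to be found in the camera images.
- pivot (a point): point on the vertical axis of spindle, wheel and handle, z = 102 mm. The clamp is fixed on a wooden board (top at z = 49 mm): green base plate 125 x 265 x 12 mm, green gear housing 88 x 88 mm up to z = 93 mm round this axis, over it an open wheel 69 mm across with 14 teeth (the handle can run idle up to 0.45 rad before the pawl bites), spindle end up to z = 124 mm. The handle points away from the jaws
- knob (a point): centre of the upright black knob on the handle's end: a round post 22 mm thick, 48 mm tall (z = 106 to 154 mm, this point at 129), 145 mm from the pivot axis, spinning freely on its pin so that it can be held while the handle swings. Below it the flat steel handle, 20 mm wide, top at z = 104 mm, with a 26 mm collar up to z = 106 mm
- handle (a joint): handle angle, rad, counter-clockwise from above positive; 0 = square away from the jaws, stops at -0.7 and +0.7. Lever on tightening: a counter-clockwise swing drives the jaw to the block (8 mm a rad), a clockwise swing runs back idle, clicking (about 1.5 N at the knob). Several strokes are needed. The spindle stays put when the knob is let go
- selector (a joint): angle of the red direction lever on the handle, rad, counter-clockwise positive; stops at -0.35 (loosening, its start) and +0.35 (tightening); over when above +0.25. It stays where left and takes about 1.5 N at its tab; pushed on past its stop it turns the handle (about 2.5 N)
- selector_tab (a point): top centre of the lever's upright round tab: 11 mm thick, top at z = 144 mm, standing 24 mm above the flat lever (z = 114 to 121 mm). The lever turns about a vertical axis 58 mm from the pivot towards the knob; the tab is 34 mm from that axis on the knob's side, so about 92 mm from the pivot and 53 mm from the knob
- jaw: moving steel jaw, 86 mm wide, up to z = 101 mm; origin on the board below the middle of its face, +y towards the block. Driving it free takes about 10.5 N at the knob while it moves slowly (at rest the reading sags by 2 to 5 N); once it bites on the block this climbs by several N within 0.1 rad of handle. 15 to 16 N moving is right, under 12.7 too loose, over 18.5 dents
- block: pale wooden block lying loose on the base plate between the moving jaw and the green stop jaw, 42 mm in the clamping direction, 85 mm long, 32 mm high; origin at the centre of its underside. The jaw has 12 to 16 mm to go until both faces touch it. The robot need not touch it
- glue_bottle: bystander: white glue bottle with red cap, 59 mm across, 130 mm tall, standing beyond the clamp; origin at its foot. Leave it
- spare_offcut: bystander: wooden offcut 38 x 62 x 24 mm lying beyond the clamp; origin at the centre of its underside. Leave it
- slip_stone: bystander: pale grey flat slip stone, 36 x 100 x 12 mm, lying on the board close to the robot's side of the clamp; origin at the centre of its underside. Leave it

How it is judged (in metres and radians):
On the way:
1. The direction lever is over on the tightening side (value of joint selector above 0.25 rad), for 0.2 s.
At the end, for the whole second after the job is handed in: The direction lever stands on the tightening side (above 0.25 rad), the block lies flat (within 0.1 rad) and still, and the jaw presses on it with 40 to 150 N by itself (value of joint selector above 0.25 rad and contact force between jaw and block between 40 and 150 N and angle between block's own z axis and vertical below 0.1 rad and linear speed of block below 0.02 m/s); the robot touches nothing.
It fails at once if The jaw pressed the block with more than 155 N and dented it (contact force between jaw and block above 155 N).
It fails at once if The glue bottle was shoved or knocked over (distance of glue_bottle from where it was at the start of the episode above 0.03 m or angle between glue_bottle's own z axis and vertical above 0.5 rad).
It fails at once if The slip stone was shoved (distance of slip_stone from where it was at the start of the episode above 0.03 m).
It fails at once if The spare offcut was shoved (distance of spare_offcut from where it was at the start of the episode above 0.03 m).
It also fails if it takes over 72 s, if anything falls off the work surface, if the arm or the gripper's body presses on something with over 40 N, if the wrist force passes 120 N, or if a joint passes its speed limit or range.

## Working session

There is one attempt and no reset: what is moved stays moved. The work goes in short steps, each a Python script; the robot and the scene stay as the last script left them, time stands still between calls to the robot, and variables do not carry over. Pictures are saved under pics/ and viewed, and the job is handed in when it is done.

```bash
ls; mkdir -p pics
cat > h.py <<'E'
import numpy as np, cv2
from station import manip, snapshot, masks_of, spot_point
def px2w(s,px,z=None):
    K=s["intrinsics"];T=s["extrinsics"]
    u,v=px
    d=np.array([(u-K[0,2])/K[0,0],-(v-K[1,2])/K[1,1],-1.0])
    dw=T[:3,:3]@d;o=T[:3,3]
    if z is None:
        return o+dw*s["z_map"][int(round(v)),int(round(u))]
    return o+dw*(z-o[2])/dw[2]
E
python3 - <<'E'
from h import *
st=manip.sense();print(st)
for c in ["scene","top","wrist"]:
    s=snapshot(c);cv2.imwrite(f"pics/a_{c}.png",s["color"])
    print(c,s["extrinsics"].round(3).tolist(),s["intrinsics"].tolist())
    for n,z in [("pivot",102),("knob",129),("selector_tab",144),("jaw",49),("block",61),("glue_bottle",49),("spare_offcut",49),("slip_stone",49)]:
        r=spot_point(c,n)
        for e in r[:2]: print(c,n,round(e["score"],2),np.round(e["position"],1),px2w(s,e["position"],z).round(1))
E
```

```text
pics
{'time': 0.0, 'q': array([-7.10190186e+01,  2.83156613e+01,  7.71294642e+01, -8.89767047e-04,
        7.46282207e+01, -5.47200420e+00]), 'joint_vel': array([-0.02497479,  0.0325812 ,  0.01683387,  0.06173887, -0.01548621,
       -0.00818786]), 'joint_efforts': array([-8.09107732e-04, -8.78832293e+01, -3.81849468e+01,  7.09483260e-02,
        5.29903360e-02, -1.48633080e-04]), 'tcp_pos': array([ 258.58028912, -568.55724164,  213.3160426 ]), 'eef_rot': array([[-9.10299559e-01, -4.30528343e-04,  4.13949910e-01],
       [-4.13950120e-01,  1.20565739e-03, -9.10298767e-01],
       [-1.07172350e-04, -9.99999181e-01, -1.27572665e-03]]), 'contact_force': array([-0.70439318,  0.20044858,  0.76297822]), 'moment': array([0.0329151 , 0.03030857, 0.01492248]), 'opening': 1.0022269037697158}
scene [[0.9, 0.301, -0.313, 326.744], [-0.435, 0.625, -0.648, -508.527], [0.001, 0.72, 0.694, 764.864], [0.0, 0.0, 0.0, 1.0]] [[436.5920762012842, 0.0, 248.07107122451833], [0.0, 436.5920762012842, 189.92695587937348], [0.0, 0.0, 1.0]]
scene pivot 0.59 [236.6 220.9] [565.5  38.8 102. ]
scene knob 0.9 [233.
[... 589 characters left out ...]

top pivot 0.96 [266.1 199.6] [572.2  44.4 102. ]
top selector_tab 0.5 [303.4 227.5] [516.2 -32.8 144. ]
top jaw 0.78 [234.5 200.5] [569.5 116.1  49. ]
top jaw 0.55 [279.4 152.2] [683.  16.  49.]
top block 0.86 [225.1 191.4] [589.3 137.1  61. ]
top glue_bottle 0.65 [279.1 150.5] [686.9  16.8  49. ]
top spare_offcut 0.84 [217.6 141.3] [704.9 158.9  49. ]
top slip_stone 0.81 [208.5 233.6] [492.6 173.3  49. ]
top slip_stone 0.39 [220.3 140.2] [707.6 152.7  49. ]
wrist [[0.414, 0.881, 0.23, 323.698], [-0.91, 0.401, 0.104, -539.652], [-0.0, -0.253, 0.968, 385.954], [0.0, 0.0, 0.0, 1.0]] [[313.83128116708866, 0.0, 257.73811891438913], [0.0, 313.83128116708866, 197.56810954173784], [0.0, 0.0, 1.0]]
```

```bash
python3 -c "
import cv2
for c,(x,y) in dict(scene=(150,140),top=(180,120)).items():
    i=cv2.imread(f'pics/a_{c}.png')[y:y+150,x:x+200]
    cv2.imwrite(f'pics/b_{c}.png',cv2.resize(i,None,fx=4,fy=4,interpolation=cv2.INTER_CUBIC))
"
```

```text
(no output)
```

View pics/b_scene.png

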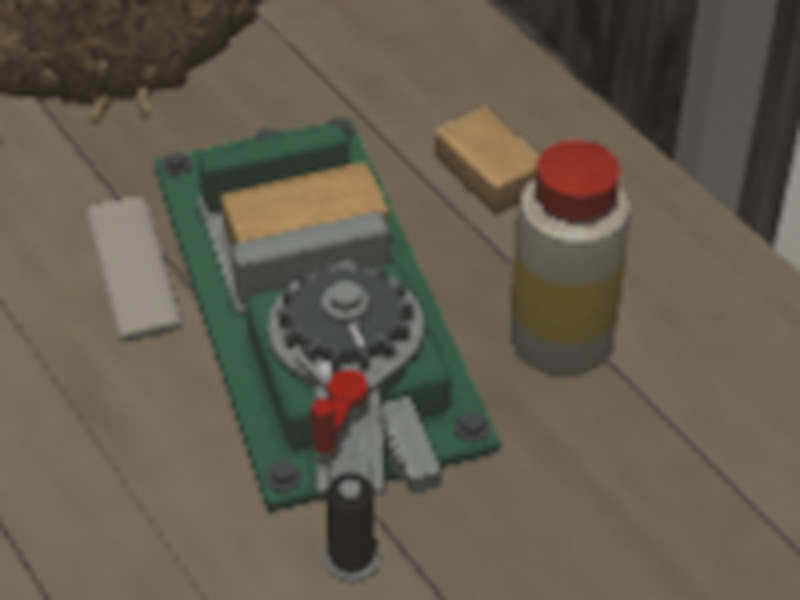

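View pics/b_top.png

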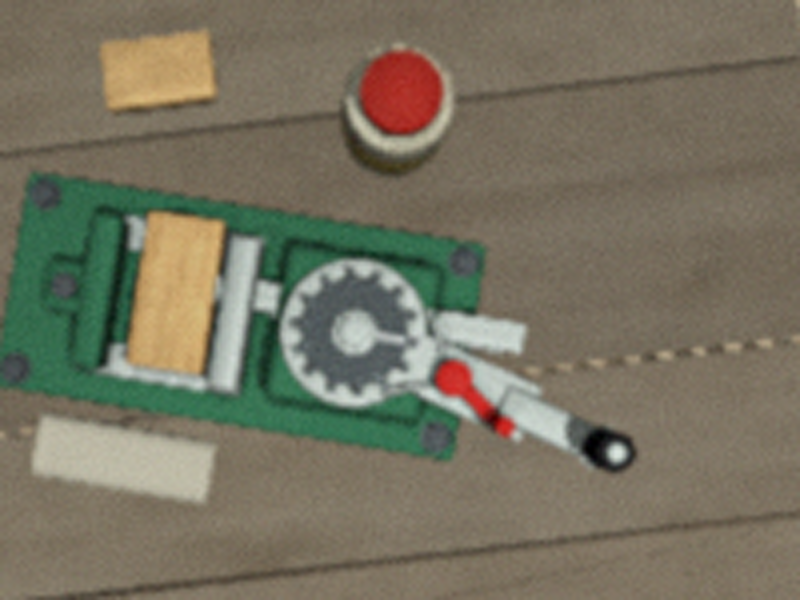

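View pics/a_scene.png

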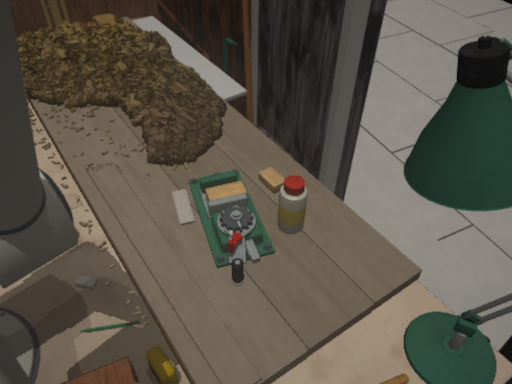

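The scene view shows the clamp with the knob at about (237,270) and the red tab at about (231,243). In the top view the handle is swung clockwise, with the knob top at (333,232) and the tab at (307,227). I'll refine these positions next.

Run:
```python
from h import *
S={c:snapshot(c) for c in ["scene","top"]}
for c,s in S.items():
    for n in ["knob","selector_tab","pivot"]:
        for e in masks_of(c,n)[:1]:
            m=e["region"]; print(c,n,e["score"],e["position"],m.sum())
        for e in spot_point(c,n)[:2]: print('  sp',e)
    # 3D cloud
    v,u=np.mgrid[0:384,0:512];K=s["intrinsics"];z=s["z_map"]
    P=np.stack([(u-K[0,2])/K[0,0]*z,-(v-K[1,2])/K[1,1]*z,-z],-1)@s["extrinsics"][:3,:3].T+s["extrinsics"][:3,3]
    ok=(z>0)
    col=s["color"].astype(int); b,g,r=col[...,0],col[...,1],col[...,2]
    near=ok&(np.hypot(P[...,0]-510,P[...,1]+40)<120)
    red=near&(r>110)&(g<60)&(b<60)
    for lo,hi in [(105,128),(136,150)]:
        k=red&(P[...,2]>lo)&(P[...,2]<hi)
        if k.any(): print(c,'red',lo,k.sum(),P[k].mean(0).round(1),P[k].min(0).round(1),P[k].max(0).round(1))
    dark=near&(P[...,2]>148)&(P[...,2]<162)&(P[...,1]<-50)
    if dark.any(): print(c,'knobtop',dark.sum(),P[dark].mean(0).round(1),P[dark].min(0).round(1),P[dark].max(0).round(1))
    if c=="top":
        print('silver',P[202:205,296:310:3].round(0).tolist())
        print('knob px',px2w(s,(333.5,233),154), 'tab',px2w(s,(307,227),144))
    k=near|ok&(np.hypot(P[...,0]-572,P[...,1]-44)<25)
    k&=(np.hypot(P[...,0]-572,P[...,1]-44)<25)&(P[...,2]>119)
    if k.any(): print(c,'spindle',k.sum(),P[k].mean(0).round(1))
print(manip.sense()["time"])
```

```text
scene knob 0.61 [235.4, 252.9] 968
  sp {'position': [231.7, 269.5], 'score': 0.87}
scene selector_tab 0.66 [292.0, 204.9] 1481
  sp {'position': [228.8, 241.2], 'score': 0.62}
scene pivot 0.62 [235.3, 222.8] 4958
  sp {'position': [236.6, 220.5], 'score': 0.68}
scene red 105 73 [539.9 -15.3 122.1] [528.9 -30.1 119.5] [549.8  -3.  125. ]
scene red 136 20 [519.2 -37.3 144.9] [514.4 -40.6 143.5] [524.5 -32.8 146.9]
scene knobtop 118 [507.4 -93.8 154.2] [ 498.  -102.8  148. ] [518.2 -81.8 158.5]
scene spindle 66 [565.2  39.2 123. ]
top knob 0.85 [293.3, 215.9] 1025
  sp {'position': [331.3, 234.5], 'score': 0.93}
top selector_tab 0.65 [293.4, 216.7] 245
  sp {'position': [304.6, 227.4], 'score': 0.53}
top pivot 0.6 [251.1, 199.1] 6320
  sp {'position': [266.2, 201.2], 'score': 0.75}
top red 105 76 [538.4 -16.8 120.2] [522.1 -34.3 116.4] [551.2  -4.2 125.3]
top red 136 12 [519.3 -36.6 143.6] [515.2 -40.  141.2] [523.3 -33.8 145.7]
top knobtop 91 [508.6 -91.6 153.4] [ 498.6 -102.1  148.3] [519.  -81.7 158.5]
silver [[[569.0, -22.0, 82.0], [569.0, -28.0, 86.0], [569.0, -34.0, 87.0], [569.0, -41.0, 86.0], [570.0, -48.0, 85.0]], [[567.0, -21.0, 86.0], [567.0, -28.0, 84.0], [567.0, -35.0, 82.0], [567.0, -41.0, 85.0], [567.0, -48.0, 82.0]], [[565.0, -21.0, 86.0], [565.0, -28.0, 87.0], [565.0, -35.0, 85.0], [565.0, -41.0, 88.0], [565.0, -48.0, 85.0]]]
knob px [507.09318216 -92.57858442 154.        ] tab [517.35648029 -40.12870778 144.        ]
top spindle 49 [566.   41.5 123. ]
2.05
```

```bash
cat >> h.py <<'E'
PIV=np.array([566.5,40.0]); H0=np.deg2rad(-97.8)
def ori(zdir):
    z=np.array([zdir[0],zdir[1],0.]);z/=np.linalg.norm(z);y=np.array([0,0,-1.]);x=np.cross(y,z)
    return np.stack([x,y,z],1)
def u(a): return np.array([np.cos(a),np.sin(a)])
E
python3 - <<'E'
from h import *
hd=np.deg2rad(-114);d=u(hd);p=u(hd+np.pi/2)
L=PIV+58*d
print('L',L)
def pos(a,z): return [*(L+33*d+a*p),z]
q0=manip.sense()["q"]
best=None
for s in (1,-1):
    q=manip.inverse_kinematics(pos(-45,200),ori(s*p));print(s,q)
    if q is not None and (best is None or abs(np.array(q)-q0).sum()<best[0]): best=(abs(np.array(q)-q0).sum(),s)
R=ori(best[1]*p)
manip.reach(pos(-50,200),R); manip.grip(0.0,20)
manip.servo_line(pos(-50,128),feed=120)
st=manip.sense();print(st["time"],st["tcp_pos"],st["opening"],st["contact_force"])
for a in [-40,-32,-28,-24,-20,-16,-12,-8]:
    manip.servo_line(pos(a,128),feed=40)
    st=manip.sense();print(a,st["time"],(st["contact_force"][:2]@p).round(2),st["contact_force"].round(2),(np.array(st["tcp_pos"])-pos(a,128)).round(1))
s=snapshot("top");cv2.imwrite("pics/c_top.png",cv2.resize(s["color"][120:270,180:380],None,fx=4,fy=4,interpolation=cv2.INTER_CUBIC))
s=snapshot("scene");cv2.imwrite("pics/c_scene.png",cv2.resize(s["color"][160:310,150:350],None,fx=4,fy=4,interpolation=cv2.INTER_CUBIC))
E
```

```text
L [542.9092747  -12.98563654]
1 [-9.91103370e+00  1.83422403e+01  9.68708813e+01 -2.54444375e-14
  6.47868784e+01  1.40889663e+01]
-1 [  -9.9110337    18.3422403    96.87088128    0.           64.78687841
 -165.9110337 ]
6.2833 [484.12867012 -22.83549415 128.41747156] 0.009216858750443374 [ 0.25059314 -0.5842887   0.32785077]
-40 6.6833 0.17 [ 0.09 -0.22  0.23] [ 0.4 -0.2  0.2]
-32 7.0333 1.03 [ 0.93 -0.45 -0.13] [ 0.2 -0.1 -0.1]
-28 7.2833 -1.03 [-1.03  0.22  0.13] [ 0.1 -0.1 -0.1]
-24 7.5333 0.11 [ 0.19  0.17 -0.53] [ 0.2 -0.1 -0. ]
-20 7.7833 0.68 [0.83 0.19 0.08] [ 0.3 -0.1 -0. ]
-16 8.0333 0.09 [-0.02 -0.25  0.05] [ 0.3 -0.1  0. ]
-12 8.2833 0.22 [-0.11 -0.79  0.24] [ 0.3 -0.1 -0. ]
-8 8.5333 -0.28 [-0.28  0.05  0.46] [ 0.3 -0.1  0. ]
```

View pics/c_top.png

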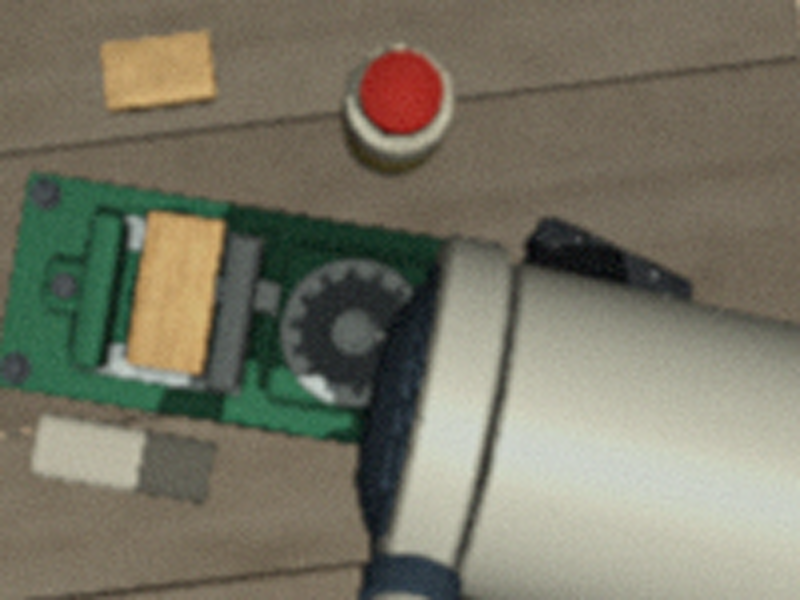

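View pics/c_scene.png

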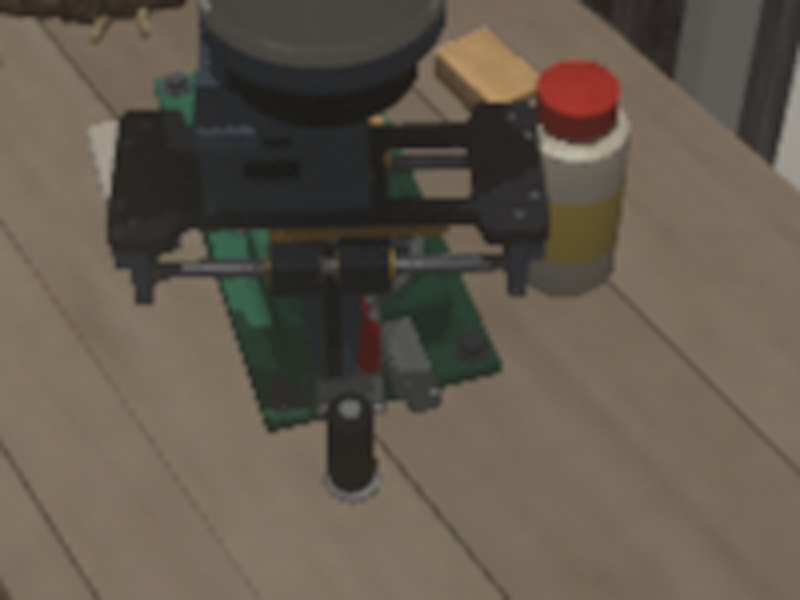

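The scene view shows the closed fingers pushing the tab across at crop (370,335), and the knob hasn't moved. I'll push slightly further, back off and look.

Run:
```python
from h import *
hd=np.deg2rad(-114);d=u(hd);p=u(hd+np.pi/2)
L=PIV+58*d
def pos(a,z): return [*(L+33*d+a*p),z]
for a in [-6,-4.5]:
    manip.servo_line(pos(a,128),feed=25)
    st=manip.sense();print(a,st["time"],(st["contact_force"][:2]@p).round(2))
manip.servo_line(pos(-30,128),feed=120)
manip.servo_line(pos(-60,200),feed=200)
q=manip.sense()["q"]; q=np.array(q); q[0]-=35; manip.set_joints(q)
for c in("top","scene"):
    s=snapshot(c)
    v,uu=np.mgrid[0:384,0:512];K=s["intrinsics"];z=s["z_map"]
    P=np.stack([(uu-K[0,2])/K[0,0]*z,-(v-K[1,2])/K[1,1]*z,-z],-1)@s["extrinsics"][:3,:3].T+s["extrinsics"][:3,3]
    r,g=s["color"][...,2].astype(int),s["color"][...,1]
    near=(z>0)&(np.hypot(P[...,0]-530,P[...,1]+40)<120)
    k=near&(r>90)&(g<60)&(P[...,2]>136)&(P[...,2]<150);kk=near&(P[...,2]>148)&(P[...,2]<162)&(P[...,1]<-50)
    print(c,k.sum(),P[k].mean(0).round(1),'knob',kk.sum(),P[kk].mean(0).round(1))
    y0=120 if c=="top" else 160;x0=180 if c=="top" else 150
    cv2.imwrite(f"pics/d_{c}.png",cv2.resize(s["color"][y0:y0+150,x0:x0+200],None,fx=4,fy=4,interpolation=cv2.INTER_CUBIC))
print(manip.sense()["time"])
```

```text
-6 8.8833 -1.27
-4.5 9.1333 -1.58
top 14 [541.  -45.8 143.8] knob 88 [509.5 -92.1 153.5]
scene 0 [nan nan nan] knob 0 [nan nan nan]
11.2333<stdin>:18: RuntimeWarning: Mean of empty slice.
  ret = um.true_divide(
```

View pics/d_top.png

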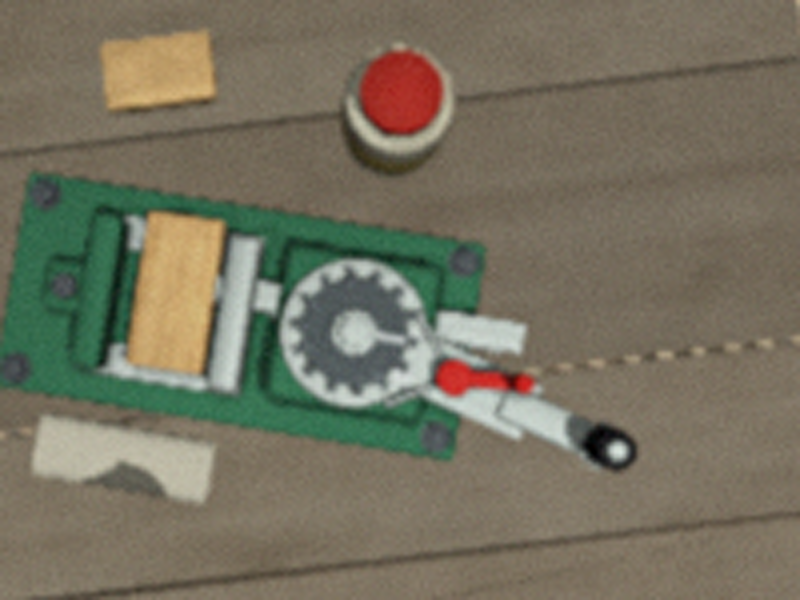

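The selector tab now sits at (541,−46), which is about +0.33 rad, and the knob has barely moved. Next I grasp the knob and make the first stroke. The jaw can't reach the block in it: under 7.5 mm of travel against at least 12 mm of gap.

```bash
cat >> h.py <<'E'
ZT=111.
def kpos(a,z=ZT,r=145.): return [*(PIV+r*u(H0+a)),z]
def kori(a): return ori(u(H0+a+np.pi/2))
def ang():
    t=np.array(manip.sense()["tcp_pos"])[:2]-PIV
    return (np.arctan2(t[1],t[0])-H0+np.pi)%(2*np.pi)-np.pi, np.hypot(*t)
def ft(n=1):
    F=[]
    for i in range(n):
        if i: manip.hold(0.02)
        F.append(manip.sense()["contact_force"])
    F=np.mean(F,0); a,_=ang(); return F[:2]@u(H0+a+np.pi/2), F[:2]@u(H0+a), F[2]
E
python3 - <<'E'
from h import *
k=np.array([508.8,-92.2]);dk=k-PIV;a0=np.arctan2(dk[1],dk[0])-H0
print(a0,np.hypot(*dk))
for a in(-.65,a0,.65): print(manip.inverse_kinematics(kpos(a),kori(a)))
manip.reach([*k,190],kori(a0)); manip.grip(0.62)
manip.servo_line([*k,ZT],feed=120)
print('free',np.round(ft(4),2))
manip.grip(0.0,30)
print('t',manip.sense()["time"],'gripped',np.round(ft(4),2),manip.sense()["opening"],ang())
for i in range(1,5):
    a=a0+0.05*i
    manip.servo_line(kpos(a),kori(a),feed=30)
    print(round(a,3),np.round(ft(),2),np.round(ang(),3),round(manip.sense()["time"],2))
for _ in range(4):
    manip.hold(0.1);print(np.round(ft(),2))
s=snapshot("scene");cv2.imwrite("pics/e_scene.png",cv2.resize(s["color"][160:310,150:350],None,fx=4,fy=4,interpolation=cv2.INTER_CUBIC))
E
```

```text
-0.275401432388066 144.2433014042593
[-1.49829884e+01  2.42479103e+01  1.05668952e+02 -2.54444375e-14
  5.00831377e+01  3.00592683e+01]
[-1.69736973e+01  2.73416202e+01  9.90724026e+01 -2.54444375e-14
  5.35859771e+01  6.60564247e+00]
[-1.30173731e+01  3.58183145e+01  8.06498558e+01 -2.54444375e-14
  6.35318297e+01 -4.24596298e+01]
free [ 0.05 -0.04  0.12]
t 14.6167 gripped [-0.58  0.27  2.2 ] 0.2362421866971023 (np.float64(-0.2754485558083726), np.float64(144.25659208164723))
-0.225 [ 0.82 -6.87  0.56] [ -0.222 144.303] 15.06
-0.175 [ 1.84 -8.19  1.29] [ -0.172 144.218] 15.45
-0.125 [ 1.87 -9.82  1.79] [-1.22000e-01  1.44128e+02] 15.84
-0.075 [  2.1  -10.57   1.89] [-7.30000e-02  1.44044e+02] 16.23
[ 0.88 -9.92  1.28]
[ 1.66 -9.46  1.01]
[  1.38 -10.12   2.22]
[ 1.44 -9.32  1.57]
```

View pics/e_scene.png

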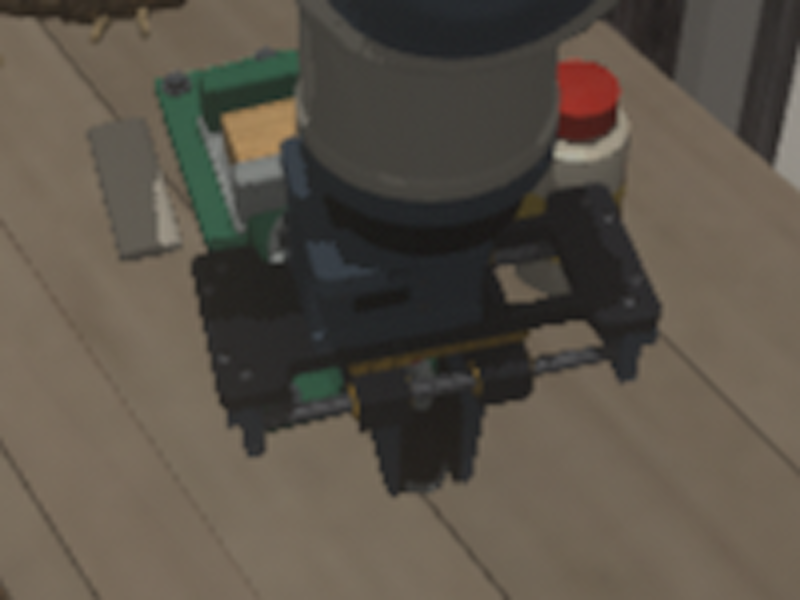

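The scene view shows the fingers closed round the knob at crop (430,440). The radial force shows my circle is about 1 mm too wide here, so I'll adapt the radius as the stroke goes on.

```bash
cat >> h.py <<'E'
def stroke(a,aend,step,feed,r,log,thr=None,stopF=None,pr=True):
    """adaptive arc; thr: target moving force -> until_force = thr-|rest|"""
    sg=np.sign(aend-a); hit=False
    while sg*(aend-a)>1e-4:
        a=a+sg*min(step,abs(aend-a))
        kw={}
        if thr is not None:
            f=ft(3)
            kw=dict(until_force=max(1.0,thr-abs(f[0])))
        hit=manip.servo_line(kpos(a,r=r),kori(a),feed=feed,**kw)
        f=ft(); aa,rr=ang(); t=manip.sense()["time"]
        if pr: print('%.3f act %.3f r %.2f/%.2f  ft %.2f fr %.2f fz %.2f t %.2f'%(a,aa,rr,r,*f,t),'HIT' if hit else '')
        r+=np.clip(0.06*f[1],-.6,.6)
        if hit: break
    return a,r,hit
E
python3 - <<'E'
from h import *
a,r,_=stroke(-0.075,0.6,0.075,35,144.2,None)
for _ in range(3):
    manip.hold(0.1);print(np.round(ft(),2))
print(a,r)
E
```

```text
0.000 act 0.003 r 143.81/144.20  ft 1.31 fr -5.84 fz 2.42 t 17.14 
0.075 act 0.077 r 143.68/143.85  ft 1.70 fr -5.37 fz 2.68 t 17.60 
0.150 act 0.151 r 143.55/143.53  ft 0.71 fr -3.58 fz 3.77 t 18.06 
0.225 act 0.221 r 143.41/143.31  ft -3.29 fr -1.35 fz 5.02 t 18.52 
0.300 act 0.293 r 143.30/143.23  ft -6.32 fr -1.51 fz 7.82 t 18.98 
0.375 act 0.366 r 143.20/143.14  ft -7.39 fr -0.66 fz 8.04 t 19.43 
0.450 act 0.442 r 143.08/143.10  ft -6.65 fr -1.58 fz 8.47 t 19.89 
0.525 act 0.517 r 143.00/143.01  ft -6.08 fr -1.29 fz 6.96 t 20.35 
0.600 act 0.592 r 142.90/142.93  ft -5.70 fr -1.13 fz 6.69 t 20.81 
[-6.65 -2.31  7.21]
[-7.44 -0.57  7.02]
[-7.44 -1.66  7.54]
0.6 142.86163976433198
```

```bash
cat >> h.py <<'E'
def rr_(a): return 143.80-1.6*a
def go(a,aend,step,feed,thr=None):
    sg=np.sign(aend-a);hit=False
    while sg*(aend-a)>1e-4:
        a=a+sg*min(step,abs(aend-a)); kw={};f0=None
        if thr is not None:
            f0=ft(4)[0]; kw=dict(until_force=max(1.0,thr-abs(f0)))
        hit=manip.servo_line(kpos(a,r=rr_(a)),kori(a),feed=feed,**kw)
        f=ft(); aa,r=ang()
        print('%.3f act %.3f r %.2f/%.2f  ft %.2f fr %.2f fz %.2f t %.2f'%(a,aa,r,rr_(a),*f,manip.sense()["time"]),'' if f0 is None else 'f0 %.2f thr %.1f'%(f0,thr),'HIT' if hit else '')
        if hit: return aa,True
    return a,False
E
python3 - <<'E'
from h import *
a,_=go(0.6,-0.39,0.11,100)
a,_=go(a,-0.1,0.1,40)
for thr in (9,10,11,12,13):
    a,h=go(a,a+0.06,0.06,15,thr)
print(a)
E
```

```text
0.490 act 0.483 r 142.99/143.02  ft -4.32 fr -2.08 fz 5.47 t 21.42  
0.380 act 0.377 r 143.15/143.19  ft -1.77 fr -3.14 fz 4.09 t 21.73  
0.270 act 0.269 r 143.31/143.37  ft -0.79 fr -4.26 fz 4.45 t 22.03  
0.160 act 0.160 r 143.50/143.54  ft -1.48 fr -2.71 fz 4.72 t 22.34  
0.050 act 0.050 r 143.68/143.72  ft -1.93 fr -1.72 fz 4.02 t 22.65  
-0.060 act -0.059 r 143.87/143.90  ft -1.45 fr -1.86 fz 3.71 t 22.96  
-0.170 act -0.169 r 144.08/144.07  ft -0.93 fr -1.27 fz 4.26 t 23.27  
-0.280 act -0.279 r 144.26/144.25  ft -0.71 fr 0.64 fz 3.69 t 23.57  
-0.390 act -0.390 r 144.47/144.42  ft -1.24 fr 1.79 fz 4.11 t 23.88  
-0.290 act -0.286 r 144.27/144.26  ft 2.36 fr 0.49 fz 2.90 t 24.39  
-0.190 act -0.190 r 144.08/144.10  ft 1.83 fr -0.27 fz 3.49 t 24.90  
-0.100 act -0.100 r 143.91/143.96  ft 1.76 fr -0.12 fz 3.93 t 25.38  
-0.040 act -0.042 r 143.77/143.86  ft 0.77 fr 0.68 fz 5.45 t 26.15 f0 1.38 thr 9.0 
0.020 act 0.016 r 143.70/143.77  ft -0.40 fr 0.12 fz 5.25 t 26.93 f0 0.68 thr 10.0 
0.080 act 0.072 r 143.60/143.67  ft -5.13 fr 0.82 fz 8.50 t 27.70 f0 -1.22 thr 11.0 
0.140 act 0.128 r 143.52/143.58  ft -8.60 fr 1.77 fz 9.85 t 28.48 f0 -5.14 thr 12.0 
0.200 act 0.188 r 143.41/143.48  ft -8.27 fr 2.09 fz 10.16 t 29.25 f0 -8.94 thr 13.0 
0.19999999999999998
```

Run:
```python
from h import *
a,_=go(0.2,0.635,0.1,40)
manip.hold(0.1);print(np.round(ft(4),2))
a,_=go(a,-0.64,0.16,130)
a,_=go(a,-0.34,0.1,70)
a,_=go(a,-0.1,0.08,35)
```

```text
0.300 act 0.291 r 143.26/143.32  ft -7.00 fr 1.70 fz 9.03 t 29.76  
0.400 act 0.392 r 143.07/143.16  ft -6.23 fr 1.10 fz 8.98 t 30.27  
0.500 act 0.492 r 142.94/143.00  ft -6.65 fr 2.85 fz 8.66 t 30.77  
0.600 act 0.593 r 142.84/142.84  ft -6.73 fr 2.35 fz 7.60 t 31.28  
0.635 act 0.628 r 142.78/142.78  ft -7.60 fr 2.02 fz 5.90 t 31.56  
[-6.53  2.15  7.5 ]
0.475 act 0.469 r 142.94/143.04  ft -1.62 fr -0.39 fz 4.94 t 32.03  
0.315 act 0.311 r 143.17/143.30  ft -0.89 fr -0.60 fz 4.54 t 32.36  
0.155 act 0.153 r 143.43/143.55  ft -1.09 fr -0.45 fz 5.34 t 32.68  
-0.005 act -0.006 r 143.69/143.81  ft -0.77 fr 0.54 fz 5.48 t 33.01  
-0.165 act -0.166 r 143.99/144.06  ft -1.83 fr 2.13 fz 5.35 t 33.33  
-0.325 act -0.326 r 144.29/144.32  ft -0.91 fr 3.05 fz 5.55 t 33.66  
-0.485 act -0.487 r 144.62/144.58  ft -1.76 fr 4.89 fz 6.35 t 33.98  
-0.640 act -0.643 r 144.91/144.82  ft -0.01 fr 5.96 fz 8.81 t 34.31  
-0.540 act -0.532 r 144.66/144.66  ft 2.55 fr 5.60 fz 6.98 t 34.67  
-0.440 act -0.432 r 144.48/144.50  ft 0.97 fr 4.90 fz 6.39 t 35.02  
-0.340 act -0.339 r 144.36/144.34  ft -4.32 fr 4.86 fz 9.49 t 35.38  
-0.260 act -0.263 r 144.26/144.22  ft -6.48 fr 4.21 fz 11.42 t 35.87  
-0.180 act -0.183 r 144.08/144.09  ft -6.26 fr 2.61 fz 10.81 t 36.35  
-0.100 act -0.103 r 143.93/143.96  ft -5.77 fr 3.17 fz 10.66 t 36.83
```

Run:
```python
from h import *
a=-0.1
while a<0.63:
    a,h=go(a,min(a+0.08,0.635),0.08,25,13)
    if h: break
for _ in range(3):
    manip.hold(0.05);print(np.round(ft(),2))
```

```text
-0.020 act -0.092 r 143.97/143.83  ft -6.63 fr 1.74 fz 13.24 t 37.14 f0 -6.63 thr 13.0 HIT
[-5.86  1.76 12.47]
[-5.79  0.39 11.94]
[-6.21  1.01 12.52]
```

Run:
```python
from h import *
a=-0.092; n=0
while a<0.63 and n<5:
    a,h=go(a,min(a+0.05,0.635),0.05,15,13.5)
    n+=h
    if abs(ft()[0])>9: break
```

```text
-0.042 act -0.048 r 143.83/143.87  ft -9.39 fr 3.33 fz 12.87 t 37.99 f0 -6.50 thr 13.5
```

Run:
```python
from h import *
print(np.round(ft(5),2))
a=-0.042
for i in range(4):
    a,h=go(a,a+0.04,0.04,15,14.0)
    f=ft(3);print('   rest',np.round(f,2))
    if h or f[0]<-9.5: break
```

```text
[-8.66  3.62 12.09]
-0.002 act -0.007 r 143.76/143.80  ft -7.90 fr 3.19 fz 11.66 t 38.64 f0 -8.64 thr 14.0 
   rest [-8.53  3.47 11.59]
0.038 act 0.033 r 143.70/143.74  ft -8.85 fr 3.78 fz 11.54 t 39.26 f0 -8.32 thr 14.0 
   rest [-8.63  3.75 11.58]
0.078 act 0.073 r 143.62/143.68  ft -8.25 fr 2.34 fz 11.70 t 39.88 f0 -7.95 thr 14.0 
   rest [-8.5   2.64 11.47]
0.118 act 0.113 r 143.55/143.61  ft -8.00 fr 2.42 fz 11.19 t 40.49 f0 -8.63 thr 14.0 
   rest [-8.59  2.19 11.44]
```

Run:
```python
from h import *
a=0.118
while a<0.634:
    a,h=go(a,min(a+0.05,0.635),0.05,18,14.0)
    f=ft(2)
    if h or f[0]<-10: print('   rest',np.round(ft(4),2));break
```

```text
0.168 act 0.164 r 143.48/143.53  ft -8.45 fr 2.37 fz 10.68 t 41.12 f0 -8.06 thr 14.0 
0.218 act 0.214 r 143.37/143.45  ft -8.55 fr 2.36 fz 10.85 t 41.74 f0 -8.11 thr 14.0 
0.268 act 0.264 r 143.29/143.37  ft -7.87 fr 2.13 fz 10.21 t 42.36 f0 -8.20 thr 14.0 
0.318 act 0.314 r 143.24/143.29  ft -7.31 fr 1.81 fz 10.46 t 42.98 f0 -7.64 thr 14.0 
0.368 act 0.365 r 143.18/143.21  ft -8.10 fr 0.93 fz 10.71 t 43.59 f0 -7.96 thr 14.0 
0.418 act 0.415 r 143.09/143.13  ft -7.36 fr 0.97 fz 10.36 t 44.21 f0 -7.85 thr 14.0 
0.468 act 0.465 r 143.04/143.05  ft -8.09 fr 0.20 fz 9.27 t 44.83 f0 -8.18 thr 14.0 
0.518 act 0.515 r 142.96/142.97  ft -7.32 fr 1.28 fz 9.89 t 45.44 f0 -7.50 thr 14.0 
0.568 act 0.565 r 142.92/142.89  ft -7.79 fr 1.68 fz 9.45 t 46.06 f0 -8.19 thr 14.0 
0.618 act 0.615 r 142.88/142.81  ft -8.31 fr 0.22 fz 9.08 t 46.67 f0 -8.09 thr 14.0 
0.635 act 0.632 r 142.87/142.78  ft -7.44 fr 0.18 fz 8.81 t 47.02 f0 -8.05 thr 14.0
```

Run:
```python
from h import *
a,_=go(0.635,-0.12,0.16,130)
a,_=go(a,0.1,0.11,60)
while a<0.634:
    a,h=go(a,min(a+0.05,0.635),0.05,20,14.0)
    f=ft(2)
    if h or f[0]<-9.6: print('   rest',np.round(ft(4),2));break
```

```text
0.475 act 0.474 r 142.97/143.04  ft -2.36 fr -1.95 fz 6.61 t 47.37  
0.315 act 0.314 r 143.18/143.30  ft -1.34 fr -0.53 fz 6.60 t 47.69  
0.155 act 0.154 r 143.42/143.55  ft -1.19 fr -0.43 fz 6.20 t 48.02  
-0.005 act -0.005 r 143.70/143.81  ft -1.85 fr 0.66 fz 6.01 t 48.34  
-0.120 act -0.121 r 143.91/143.99  ft -1.82 fr 1.25 fz 5.87 t 48.62  
-0.010 act -0.003 r 143.71/143.82  ft 1.70 fr 0.25 fz 5.31 t 49.03  
0.100 act 0.100 r 143.52/143.64  ft -3.35 fr 0.49 fz 9.14 t 49.45  
0.150 act 0.144 r 143.48/143.56  ft -6.97 fr 2.26 fz 10.51 t 50.01 f0 -3.10 thr 14.0 
0.200 act 0.194 r 143.41/143.48  ft -7.63 fr 1.55 fz 10.45 t 50.58 f0 -7.81 thr 14.0 
0.250 act 0.245 r 143.34/143.40  ft -6.59 fr 2.15 fz 9.58 t 51.16 f0 -7.55 thr 14.0 
0.300 act 0.294 r 143.26/143.32  ft -8.46 fr 1.56 fz 9.73 t 51.73 f0 -7.81 thr 14.0 
0.350 act 0.345 r 143.18/143.24  ft -8.09 fr 1.23 fz 11.03 t 52.31 f0 -7.38 thr 14.0 
0.400 act 0.395 r 143.10/143.16  ft -7.23 fr 1.21 fz 9.80 t 52.88 f0 -7.65 thr 14.0 
0.450 act 0.445 r 143.05/143.08  ft -8.18 fr 1.58 fz 8.61 t 53.46 f0 -7.03 thr 14.0 
0.500 act 0.493 r 143.00/143.00  ft -10.68 fr 1.26 fz 9.57 t 54.03 f0 -7.59 thr 14.0 
   rest [-9.47  1.94  9.64]
```

Run:
```python
from h import *
a=0.5
while a<0.66:
    a,h=go(a,a+0.02,0.02,20,15.5)
    f=ft(4); print('   rest',np.round(f,2))
    if h or f[0]<-11.2: break
```

```text
0.520 act 0.512 r 142.96/142.97  ft -10.03 fr 1.86 fz 10.48 t 54.44 f0 -9.33 thr 15.5 
   rest [-10.73   1.83  10.38]
0.540 act 0.531 r 142.98/142.94  ft -11.75 fr 1.86 fz 11.13 t 54.83 f0 -10.71 thr 15.5 
   rest [-11.49   1.96  11.04]
```

Run:
```python
from h import *
a,_=go(0.54,0.51,0.03,30)
manip.grip(0.6)
t=manip.sense()["tcp_pos"]
manip.servo_line([t[0],t[1],200],feed=150)
q=np.array(manip.sense()["q"]);q[0]-=40;manip.set_joints(q)
s=snapshot("top");cv2.imwrite("pics/f_top.png",cv2.resize(s["color"][120:270,180:380],None,fx=4,fy=4,interpolation=cv2.INTER_CUBIC))
st=manip.sense();print(st["time"],st["contact_force"])
```

```text
0.510 act 0.501 r 142.96/142.98  ft -11.64 fr 2.15 fz 10.72 t 55.17  
58.2167 [ 0.26970567 -0.53794931  0.11459236]
```

View pics/f_top.png

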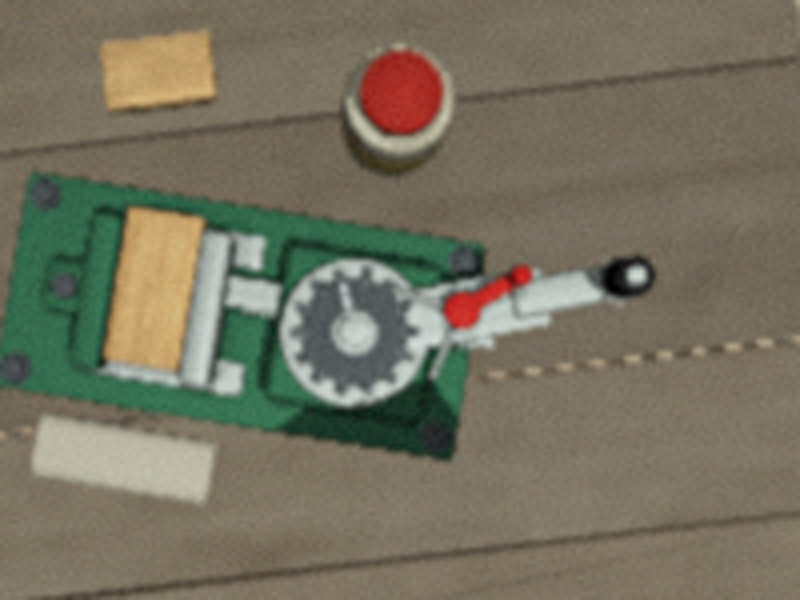

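Run:
```python
from h import *
manip.job_done()
```

```text
the job is handed in; nothing more can be done
```

I flipped the direction lever to tightening, clamped the block by the knob, let go and handed the job in at about 58 s of the 72 s allowed. I expect the clamping force to be in range, but I only estimated it from readings taken at rest.

- **Lever:** I pushed it over with closed fingers. In the last picture it stands about +0.35 rad from the handle, against the +0.25 needed.
- **Tightening:** It took four counter-clockwise strokes. At rest the knob read 7.5 to 8.5 N while the jaw ran free. It bit at about +0.47 rad of handle in the last stroke, and I stopped at +0.53 with 11.5 N at rest. That should be roughly 14.5 to 16 N moving, just under or in the 15 to 16 N target. The stop I had set at 15.5 N moving did not trigger.
- **Last picture:** The block sits flush between the jaw and the stop. The bottle, offcut and stone are where they were, and the arm is clear of everything.

**Checks that disagreed or were missing:**
- A force stop triggered falsely once in the third stroke, and I carried on.
- An upward force of about 10 N at the tool under load stayed unexplained.
- Backing off 0.03 rad before letting go did not lower the reading, which stayed at 11.6 N. Once let go, the handle swung back about 0.1 rad, which I took for slack in the ratchet.
- I did not re-measure the clamping force after letting go.

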